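Find the loose bearing bolt on the packing bench's roll stand and hold that cap open

TASK

One of the three hold-down bolts on the roll stand's bearings has worked loose: tap down on each bolt head with the gripper's fingertips, in turn from the robot's left to its right, until you have tried all three; the loose one sinks when tapped. Then lift the hinged cap of the bearing with the loose bolt by its thumb lever to at least 45 degrees and finish while still holding it up with the fingers, so that the shaft seat can be checked. Keep the other two caps shut and leave everything else on the bench where it is.

Things in the scene. Friction and masses are not known exactly. Their poses are not given: they have to be found in the camera images.
- stand: the roll stand, fixed to the bench: aluminium-profile frame 240 mm (x) by 370 mm (y) with three grey cast bearing blocks 150 mm apart (at y = +150, 0, -150 mm of its frame) carrying a bare steel shaft 20 mm thick, 400 mm long, axis along y, 78 mm above the bench. Origin on the bench below the middle of the shaft, x away from the robot's side (bolts and levers are on its -x side), y along the shaft, z up. It stands turned by up to about 15 degrees.
- bolt_left (a joint): how far the hold-down bolt at the robot's left end (+y) of the stand has sunk, in m: 0 at the start for all three, 0.006 fully sunk. A tight bolt is rigid (moves under 1 mm); the loose one gives way at about 3 N of downward push, sinks its 6 mm and stays down. Which of the three is loose changes from run to run and cannot be seen beforehand.
- bolt_left_top (a point): centre of the top of that bolt's hex head (22 mm across flats, bare steel): 85 mm towards -x from the shaft axis in the stand's frame, 84 mm above the bench at the start, standing 10 mm proud of a round boss 36 mm across
- bolt_middle (a joint): how far the hold-down bolt in the middle of the stand has sunk, in m: 0 at the start for all three, 0.006 fully sunk. A tight bolt is rigid (moves under 1 mm); the loose one gives way at about 3 N of downward push, sinks its 6 mm and stays down. Which of the three is loose changes from run to run and cannot be seen beforehand.
- bolt_middle_top (a point): centre of the top of that bolt's hex head (22 mm across flats, bare steel): 85 mm towards -x from the shaft axis in the stand's frame, 84 mm above the bench at the start, standing 10 mm proud of a round boss 36 mm across
- bolt_right (a joint): how far the hold-down bolt at the robot's right end (-y) of the stand has sunk, in m: 0 at the start for all three, 0.006 fully sunk. A tight bolt is rigid (moves under 1 mm); the loose one gives way at about 3 N of downward push, sinks its 6 mm and stays down. Which of the three is loose changes from run to run and cannot be seen beforehand.
- bolt_right_top (a point): centre of the top of that bolt's hex head (22 mm across flats, bare steel): 85 mm towards -x from the shaft axis in the stand's frame, 84 mm above the bench at the start, standing 10 mm proud of a round boss 36 mm across
- cap_left (a joint): opening angle in rad of the hinged cap of the bearing at the robot's left end (+y) of the stand: 0 shut, stop at 1.3; a spring and its weight always push it shut (about 1 to 2 N at the lever), it does not stay open by itself
- cap_left_lever (a point): centre of the round end of that cap's thumb lever (bare steel): a disc 18 mm across and 14 mm thick (thickness along the stand's y), on a 12 mm thick arm that rises from the cap towards the robot's side; shut, it lies 50 mm towards -x from the shaft axis and 118 mm above the bench. It moves with the cap; free space for fingers on both sides and below down to 50 mm above the bench. The cap itself is 36 mm wide (y), its top 100 mm above the bench
- cap_left_hinge (a point): centre of that cap's hinge pin, axis along the stand's y: 42 mm towards +x from the shaft axis, 82 mm above the bench. As the cap opens, the lever end swings up and then away from the robot's side about this axis, at a radius of 99 mm
- cap_middle (a joint): opening angle in rad of the hinged cap of the bearing in the middle of the stand: 0 shut, stop at 1.3; a spring and its weight always push it shut (about 1 to 2 N at the lever), it does not stay open by itself
- cap_middle_lever (a point): centre of the round end of that cap's thumb lever (bare steel): a disc 18 mm across and 14 mm thick (thickness along the stand's y), on a 12 mm thick arm that rises from the cap towards the robot's side; shut, it lies 50 mm towards -x from the shaft axis and 118 mm above the bench. It moves with the cap; free space for fingers on both sides and below down to 50 mm above the bench. The cap itself is 36 mm wide (y), its top 100 mm above the bench
- cap_middle_hinge (a point): centre of that cap's hinge pin, axis along the stand's y: 42 mm towards +x from the shaft axis, 82 mm above the bench. As the cap opens, the lever end swings up and then away from the robot's side about this axis, at a radius of 99 mm
- cap_right (a joint): opening angle in rad of the hinged cap of the bearing at the robot's right end (-y) of the stand: 0 shut, stop at 1.3; a spring and its weight always push it shut (about 1 to 2 N at the lever), it does not stay open by itself
- cap_right_lever (a point): centre of the round end of that cap's thumb lever (bare steel): a disc 18 mm across and 14 mm thick (thickness along the stand's y), on a 12 mm thick arm that rises from the cap towards the robot's side; shut, it lies 50 mm towards -x from the shaft axis and 118 mm above the bench. It moves with the cap; free space for fingers on both sides and below down to 50 mm above the bench. The cap itself is 36 mm wide (y), its top 100 mm above the bench
- cap_right_hinge (a point): centre of that cap's hinge pin, axis along the stand's y: 42 mm towards +x from the shaft axis, 82 mm above the bench. As the cap opens, the lever end swings up and then away from the robot's side about this axis, at a radius of 99 mm
- label_roll: bystander: roll of labels, 76 mm across, 45 mm high, lying flat under the shaft between the left and middle bearings; origin at the centre of its underside
- tape_roll: bystander: clear tape roll, 80 mm across, 36 mm high, lying flat under the shaft between the middle and right bearings; origin at the centre of its underside
- spanner: bystander: steel spanner 170 mm long, lying on the bench beyond the stand; origin under its middle
- marker: bystander: grey and black marker pen, 133 mm long, 19 mm thick, lying beyond the stand; origin under its middle
- carton: bystander: closed cardboard carton 150 x 110 x 70 mm at the left of the stand; origin at the centre of its underside
- wreath_frame: bystander: flat wire wreath frame 216 mm across, 8 mm high, at the right of the stand; origin at its centre on the bench
- clip_tray: bystander: open grey plastic tray 100 x 130 x 40 mm at the right of the stand; origin at the centre of its underside

How it is judged (in metres and radians):
On the way, in this order (a step that is already met when the one before it is completed fails the run):
1. tap the left bolt (contact force between the fingers and bolt_left above 1 N), for 0.02 s.
2. tap the middle bolt (contact force between the fingers and bolt_middle above 1 N), for 0.02 s.
3. tap the right bolt (contact force between the fingers and bolt_right above 1 N), for 0.02 s.
4. raise the cap of the bearing whose bolt sank (((value of joint bolt_left above 0.004 m and value of joint cap_left above 0.75 rad and contact force between the fingers and cap_left above 0.4 N and value of joint each of cap_middle, cap_right below 0.1 rad) or (value of joint bolt_middle above 0.004 m and value of joint cap_middle above 0.75 rad and contact force between the fingers and cap_middle above 0.4 N and value of joint each of cap_left, cap_right below 0.1 rad) or (value of joint bolt_right above 0.004 m and value of joint cap_right above 0.75 rad and contact force between the fingers and cap_right above 0.4 N and value of joint each of cap_left, cap_middle below 0.1 rad))), for 0.2 s.
At the end, for the whole second after the job is handed in: The bolt that sank (more than 4 mm down) marks the bearing; its cap stays raised past 0.75 rad (the goal asks 45 degrees) with the fingers pushing on it (over 0.4 N), the other two caps are shut (under 0.1 rad) and every bystander lies within 30 mm of where it was (((value of joint bolt_left above 0.004 m and value of joint cap_left above 0.75 rad and contact force between the fingers and cap_left above 0.4 N and value of joint each of cap_middle, cap_right below 0.1 rad) or (value of joint bolt_middle above 0.004 m and value of joint cap_middle above 0.75 rad and contact force between the fingers and cap_middle above 0.4 N and value of joint each of cap_left, cap_right below 0.1 rad) or (value of joint bolt_right above 0.004 m and value of joint cap_right above 0.75 rad and contact force between the fingers and cap_right above 0.4 N and value of joint each of cap_left, cap_middle below 0.1 rad)) and distance of each of label_roll, tape_roll, spanner, marker, carton, wreath_frame, clip_tray from where it was at the start of the episode below 0.03 m); the arm keeps its last pose, push and grip.
It fails at once if the cap of a bearing whose bolt did not sink is lifted (over 0.2 rad) ((value of joint cap_left above 0.2 rad and value of joint bolt_left below 0.003 m) or (value of joint cap_middle above 0.2 rad and value of joint bolt_middle below 0.003 m) or (value of joint cap_right above 0.2 rad and value of joint bolt_right below 0.003 m)).
It fails at once if a bystander is pushed away (over 30 mm) (distance of any of label_roll, tape_roll, spanner, marker, carton, wreath_frame, clip_tray from where it was at the start of the episode above 0.03 m).
It also fails if it takes over 45 s, if anything falls off the work surface, if the arm or the gripper's body presses on something with over 40 N, if the wrist force passes 120 N, or if a joint passes its speed limit or range.

ROBOT

A 6-joint arm with a two-finger parallel gripper is mounted at the origin on the work surface. World frame = base frame: x ahead of the robot, y to its left, z up, the work surface at z = 0. Lengths are in m, angles in degrees, forces in N, time in s.
With the tool pointing down it reaches from about 0.35 to 0.925 m from the base axis. Payload 6.4 kg.
Tool frame: the origin (TCP) lies between the finger pads; the fingertips stand 17 mm ahead of it and the grasp point (between the pads) lies 2 mm behind it (tip_extent is the distance from the TCP to the fingertips, in m); z points along the fingers, x is the direction in which the jaws open and shut, and the axes are right-handed (so a half turn about z gives the same grasp; the last joint's range is limited). The gripper opens to 94 mm and grips with 3 to 60 N. Pads are 16 mm wide; open, the fingers measure 119 mm over their backs; the gripper's body (75 mm by 177 mm) begins 78 mm behind the grasp point.
Start: joints at [55.743, 14.043, 89.255, -0, 76.702, -9.975], TCP at [0.267, 0.593, 0.222] pointing down, gripper open.
Joint ranges: [-179.41, 179.41], [-58.25, 129.5], [7.25, 145.43], [-54.29, 234.29], [11.92, 165.04], [-157.13, 157.13]. Speed limits (degrees/s): [147.25, 147.25, 180, 180, 180, 180].

INTERFACE

Orientations are given as [roll, pitch, yaw] about the fixed x, y, z axes, in that order (R = Rz(yaw) Ry(pitch) Rx(roll)).
In Python, from cell import read_state, get_image, hand_in, tip_extent gives the robot as it stands.
- The arm moves only by the tool jog_arm, never from a script. Its argument "moves" is a list of rows, each a list of 3 entries, a list of its own where there are three numbers: the shift along the tool's x, y, z in m, then the turn, a rotation vector about the tool's x, y, z in degrees, then the opening, from 0 (shut) to 1 (fully open). In form: [[[dx, dy, dz], [wx, wy, wz], fingers], ...]. A call has 1 to 8 rows; each row shifts and turns the pose as measured when the row begins, along the tool's axes as they then stand; what a row does not reach is not made up. A row lasts 1/8 s, in which the tool goes at most 62.5 mm and 10.7 degrees, less where a joint would pass 70% of its speed; a pose out of reach is approached as far as the arm can. A call is refused whole if a number of a shift passes 0.0625 or a number of a turn 10.7, either way. A call with a gripper value outside its range is refused whole. The fingers move at their own pace and stop on an object; "force" is the grip in N (left out, the last holds). Time passes only in rows, so rows that do not move let the fingers close. It gives the time, the measured TCP pose, the force and the opening at its end, in the units of the state.
- read_state(): the state, without advancing time (a new reading comes with each control period).
- get_image(name): name is "side" or "top" or "wrist"; returns a dict with "frame" (400x640x3 uint8, red, green, blue), "range_z" (400x640 float32, m along the optical axis (not along the pixel's ray), 0 where there is no reading), "fx", "fy", "cx", "cy" (pixels), "cam_to_world" (4x4, takes a point from camera to world coordinates). Camera axes: x right, y down, z forward; pixel columns grow to the right and rows downward; lengths in m; the calibration is good to about 2 mm. A picture is of the moment at which its call begins.
- hand_in(): hands the job in, once; it reports no verdict.
The state is a dict: "time_s": time; "joint_positions": joint angles; "dq": joint speeds; "tau": joint torques, N m; "eef_pos": TCP position; "tool_rot": TCP orientation; "contact_force": force on the tool from outside, world axes, zero at the start; "torque": the same for the moment, N m; "gripper_width": finger opening in m.
Only numpy, scipy, OpenCV 4.12 (cv2) and the standard library are available. Lean on these libraries where they do the work, as an engineer would, in place of code of your own. Each camera call takes 0.05 s, during which the arm holds its last target.

## Working session

There is one attempt and no reset: what is moved stays moved. The work goes in short steps, Python scripts to look and compute and a tool call to move; the robot and the scene stay as the last step left them, time stands still between calls to the robot, and variables do not carry over. Pictures are saved under pics/ and viewed, and the job is handed in when it is done.

Besides the shell and the picture viewer there is one more tool, called after "Emit:" by a JSON object that holds its "name" and its "arguments". jog_arm: Moves the arm, as the interface text tells. Its arguments: {"type":"object","properties":{"moves":{"type":"array","items":{"type":"array"}},"force":{"type":"number"}},"required":["moves"]}

```bash
ls; mkdir -p pics; python3 - <<'E'
from cell import *
import cv2
s=read_state()
for k,v in s.items(): print(k,v)
print(tip_extent if not callable(tip_extent) else tip_extent())
for n in ["top","side"]:
    im=get_image(n); cv2.imwrite(f"pics/{n}0.png",im["frame"][:,:,::-1]); print(n,im["fx"],im["cx"],im["cy"],im["cam_to_world"])
E
```

```text
pics
time_s 0.0
joint_positions [ 5.57427221e+01  1.40818158e+01  8.93226476e+01 -2.10565167e-03
  7.67000824e+01 -9.97859764e+00]
dq [-0.0559814   0.04866905 -0.02010998 -0.00646811  0.01588141 -0.04629104]
tau [-5.98654624e-04 -4.15838742e+01 -3.14596331e+01  6.84093637e-02
  3.31732014e-02 -1.41924093e-04]
eef_pos [0.26698932 0.59203458 0.22139227]
tool_rot [-1.79983902e+02  1.03319211e-01  6.57218205e+01]
contact_force [0.3170207  0.00177835 0.23441734]
torque [-0.00942786 -0.04557953  0.01609731]
gripper_width 0.09427511443044097
0.017
top 410.81632681788545 324.40257860717793 201.5033072667492 [[-2.59195385e-02 -9.95471480e-01  9.14587920e-02  4.54009319e-01]
 [-9.99599358e-01  2.68498473e-02  8.95598030e-03  5.54671151e-04]
 [-1.13710776e-02 -9.11900148e-02 -9.95768587e-01  1.31031575e+00]
 [ 0.00000000e+00  0.00000000e+00  0.00000000e+00  1.00000000e+00]]
side 362.92152014060133 318.7304360862031 188.90804029040402 [[ 0.97211544 -0.17122637  0.1602283   0.43354339]
 [-0.23444474 -0.7248383   0.6478002  -0.64608462]
 [ 0.00521913 -0.66730126 -0.74476962  0.82868895]
 [ 0.          0.          0.          1.        ]]
```

View pics/top0.png

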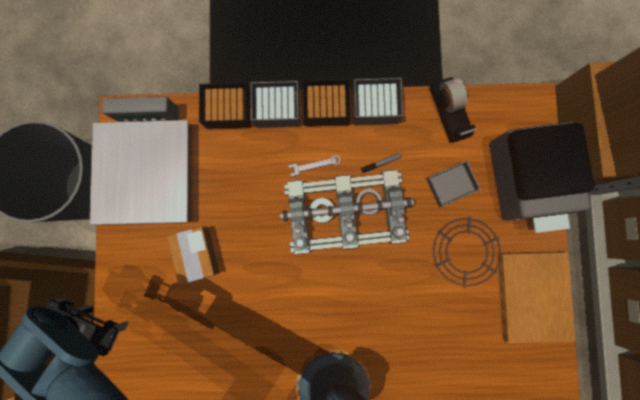

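View pics/side0.png

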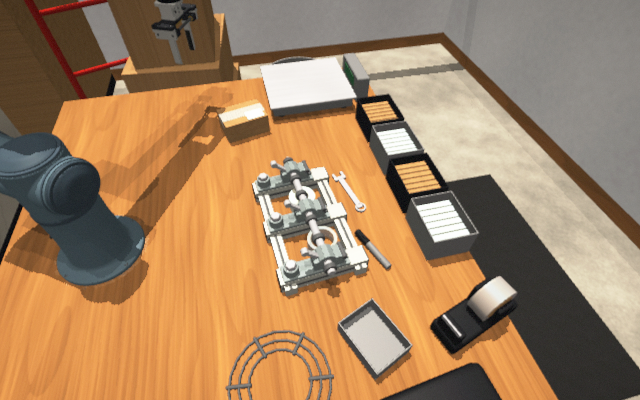

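The top view shows the stand at about columns 283–413 and rows 172–252, with the bolts on its lower (robot) side near rows 240–247. I'll zoom in and use the depth.

```bash
cat > h.py <<'E'
import numpy as np, cv2
from cell import *
def cloud(im):
    z=im["range_z"]; v,u=np.mgrid[:z.shape[0],:z.shape[1]]
    P=np.stack([(u-im["cx"])/im["fx"]*z,(v-im["cy"])/im["fy"]*z,z],-1)
    T=im["cam_to_world"]; W=P@T[:3,:3].T+T[:3,3]; W[z==0]=np.nan
    return W
def ray(im,u,v,h):
    T=im["cam_to_world"]; d=T[:3,:3]@np.array([(u-im["cx"])/im["fx"],(v-im["cy"])/im["fy"],1]); o=T[:3,3]
    return o+d*(h-o[2])/d[2]
def proj(im,p):
    T=im["cam_to_world"]; q=T[:3,:3].T@(np.asarray(p)-T[:3,3]); return im["fx"]*q[0]/q[2]+im["cx"],im["fy"]*q[1]/q[2]+im["cy"]
E
python3 - <<'E'
from h import *
a=get_image("top"); W=cloud(a)
print(np.round(np.nanmedian(W[280:300,300:400,2]),4))
f=a["frame"][160:265,270:425,::-1]; A=cv2.resize(f,None,fx=5,fy=5,interpolation=cv2.INTER_CUBIC); cv2.imwrite("pics/topc.png",A)
hh=np.nan_to_num(W[160:265,270:425,2]); B=np.clip(hh*2000,0,255).astype('uint8'); cv2.imwrite("pics/toph.png",cv2.resize(B,None,fx=5,fy=5,interpolation=cv2.INTER_NEAREST))
E
```

```text
0.0002
```

View pics/topc.png

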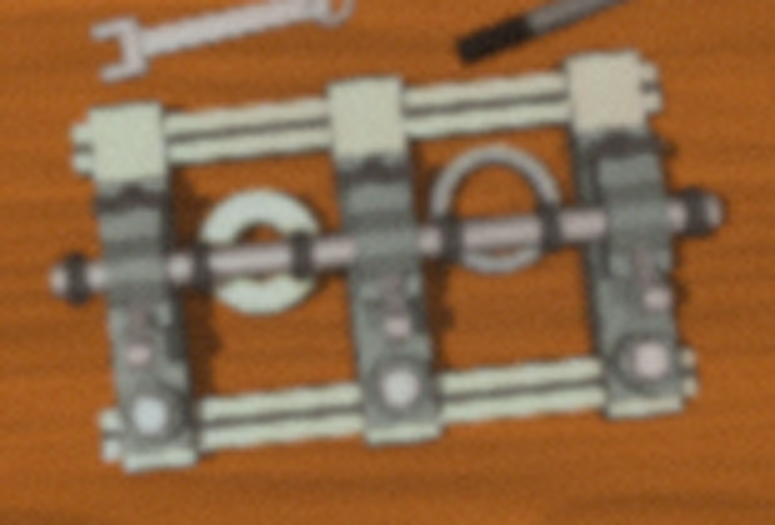

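View pics/toph.png

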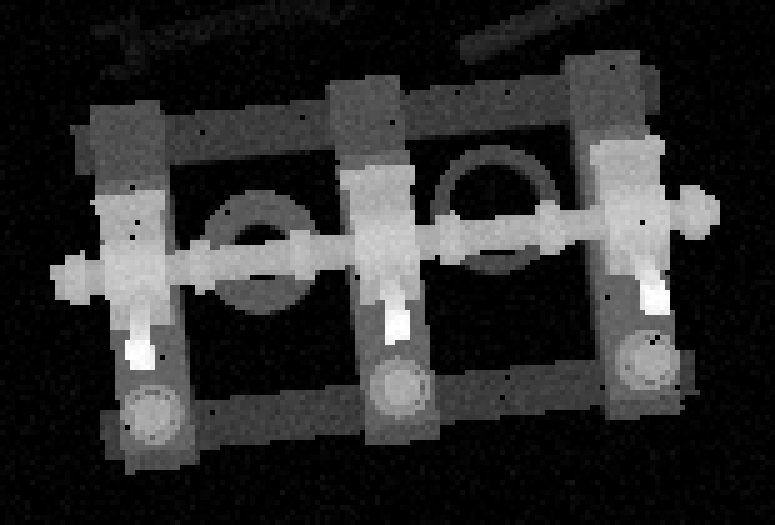

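The crops show the three bolt heads at about (151,414), (400,386) and (648,359), with the lever discs just above them. Next I'll measure the bolts and levers by casting rays and fit the stand frame.

```bash
python3 - <<'E'
from h import *
a=get_image("top"); W=cloud(a)
C=lambda c:(270+(c[0]+.5)/5-.5,160+(c[1]+.5)/5-.5)
B=[];
for c in [(151,414),(400,386),(648,359)]:
    u,v=C(c); 
    # refine with circular blob of bright head / boss by height>0.066
    ui,vi=int(round(u)),int(round(v)); sl=np.s_[vi-7:vi+8,ui-7:ui+8]
    w=W[sl].reshape(-1,3); m=(w[:,2]>.066)&(w[:,2]<.095); 
    yy,xx=np.mgrid[vi-7:vi+8,ui-7:ui+8]; d=np.hypot(xx-u,yy-v).ravel()
    m&=d<7.5
    mm=m&(d<3)
    p=ray(a,u,v,.084); B.append(p); print("ray",p.round(4),"blob",w[m].mean(0).round(4),m.sum(),"topz",np.median(w[mm][:,2]).round(4))
for c in [(140,353),(397,325),(655,297)]:
    u,v=C(c); print("lever",ray(a,u,v,.127).round(4),W[int(round(v)),int(round(u))].round(4))
B=np.array(B); d=B[0]-B[2]; print(np.linalg.norm(d[:2]), yaw:=np.degrees(np.arctan2(-d[0],d[1])))
y=np.radians(yaw); ex=np.array([np.cos(y),np.sin(y)]); ey=np.array([-ex[1],ex[0]])
O=B[:,:2].mean(0)+.085*ex; print("origin",O)
for n,k in zip("LMR",(.15,0,-.15)):
    print(n,"bolt",(O+k*ey-.085*ex).round(4),"lever",(O+k*ey-.05*ex).round(4),"hinge",(O+k*ey+.042*ex).round(4))
# shaft line check
w=W[170:225,280:415].reshape(-1,3)
q=(w[:,:2]-O); X=q@ex; Y=q@ey; 
m=(w[:,2]>.075)&(w[:,2]<.1)&(abs(X)<.03)&((abs(abs(Y)-.075)<.03))
for k in (-.075,.075):
    mm=m&(abs(Y-k)<.03); print("shaft x",np.median(X[mm]).round(4),w[mm][:,2].max(),mm.sum())
E
```

```text
ray [0.4466 0.0879 0.084 ] blob [0.4466 0.0877 0.0777] 108 topz 0.0836
ray [ 0.4593 -0.0606  0.084 ] blob [ 0.4587 -0.0601  0.0779] 106 topz 0.0834
ray [ 0.4715 -0.2083  0.084 ] blob [ 0.4712 -0.2091  0.0779] 112 topz 0.0856
lever [0.4819 0.0904 0.127 ] [0.4825 0.0893 0.127 ]
lever [ 0.4941 -0.0578  0.127 ] [ 0.493  -0.0579  0.1246]
lever [ 0.5063 -0.2065  0.127 ] [ 0.5062 -0.2075  0.1281]
0.2972241190064993 4.803132109142679
origin [ 0.54381638 -0.05321995]
L bolt [0.4466 0.0891] lever [0.4814 0.0921] hinge [0.5731 0.0998]
M bolt [ 0.4591 -0.0603] lever [ 0.494  -0.0574] hinge [ 0.5857 -0.0497]
R bolt [ 0.4717 -0.2098] lever [ 0.5066 -0.2069] hinge [ 0.5982 -0.1992]
shaft x -0.0012 0.09849830736930665 152
shaft x -0.0008 0.09618270601619483 148
```

The measurements agree with the given sizes: heads at about 84 mm, levers at about 127 mm on top, bolt spacing 149 mm, shaft within 1.2 mm, stand yaw about 4.8°. I'll turn the tool so the jaws lie along the stand's y, shutting the fingers as it turns.

Emit:
{"name": "jog_arm", "arguments": {"moves": [[[0,0,0],[0,0,-9.7],0],[[0,0,0],[0,0,-9.7],0],[[0,0,0],[0,0,-9.7],0],[[0,0,0],[0,0,0],0]], "force": 20}}

```text
time_s: 0.7
eef_pos: [0.2667, 0.5916, 0.2205]
tool_rot: [-179.9, 0.2, 95.6]
contact_force: [-0.5, -0.1, 0.1]
gripper_width: 0.0574
```

```bash
cat >> h.py <<'E'
from scipy.spatial.transform import Rotation as Ro
O=np.array([.5438,-.0532]); YAW=4.8
c,s_=np.cos(np.radians(YAW)),np.sin(np.radians(YAW)); ex=np.array([c,s_]); ey=np.array([-s_,c])
def S(x,y,z): return np.r_[O+x*ex+y*ey,z]
def to(p):
    s=read_state(); R=Ro.from_euler('xyz',s["tool_rot"],degrees=True)
    d=R.inv().apply(np.asarray(p)-s["eef_pos"])
    Rt=Ro.from_euler('xyz',[180,0,90+YAW],degrees=True)
    r=(R.inv()*Rt).as_rotvec(degrees=True)
    print("t",round(s["time_s"],2),"tcp",np.round(s["eef_pos"],4),"rot",np.round(s["tool_rot"],1),"F",np.round(s["contact_force"],1),"w",round(s["gripper_width"],4),"| shift",d.round(4),"turn",r.round(1),"q",np.round(s["joint_positions"],0))
E
python3 - <<'E'
from h import *
to(S(-.085,.15,.15))
E
```

```text
t 0.7 tcp [0.2667 0.5916 0.2205] rot [-179.9    0.2   95.6] F [-0.5 -0.1  0.1] w 0.0574 | shift [-0.5175  0.1297  0.0715] turn [-0.1  0.2  0.8] q [ 56.  14.  89.  -0.  77. -40.]
```

Emit:
{"name": "jog_arm", "arguments": {"moves": [[[-0.055,0.015,0],[0,0,0.8],0],[[-0.055,0.015,0],[0,0,0],0],[[-0.055,0.015,0],[0,0,0],0],[[-0.055,0.015,0],[0,0,0],0],[[-0.055,0.015,0],[0,0,0],0],[[-0.055,0.015,0],[0,0,0],0],[[-0.055,0.015,0],[0,0,0],0],[[-0.055,0.015,0],[0,0,0],0]]}}

```text
time_s: 1.7
eef_pos: [0.4228, 0.1524, 0.2214]
tool_rot: [179.9, 0.1, 93.8]
contact_force: [1.0, 0.3, -0.8]
gripper_width: 0.0002
```

```bash
python3 -c "
from h import *
to(S(-.085,.15,.13))"
```

```text
t 1.7 tcp [0.4228 0.1524 0.2214] rot [1.799e+02 1.000e-01 9.380e+01] F [ 1.   0.3 -0.8] w 0.0002 | shift [-0.0645  0.0193  0.0915] turn [ 0.1  0.1 -1. ] q [  5. -14. 118.  -0.  77. -88.]
```

Emit:
{"name": "jog_arm", "arguments": {"moves": [[[-0.035,0.01,0.02],[0,0,-1],0],[[-0.025,0.009,0.03],[0,0,0],0],[[0,0,0.02],[0,0,0],0],[[0,0,0],[0,0,0],0]]}}

```text
time_s: 2.2
eef_pos: [0.4485, 0.0879, 0.1513]
tool_rot: [179.7, 0.1, 93.7]
contact_force: [-1.1, 0.5, 0.3]
gripper_width: 0.0
```

```bash
python3 - <<'E'
from h import *
to(S(-.085,.15,.101))
im=get_image("wrist"); cv2.imwrite("pics/w1.png",im["frame"][:,:,::-1]); print(proj(im,S(-.085,.15,.084)))
E
```

```text
t 2.2 tcp [0.4485 0.0879 0.1513] rot [1.797e+02 1.000e-01 9.370e+01] F [-1.1  0.5  0.3] w 0.0 | shift [ 0.0016 -0.0022  0.0503] turn [ 0.3  0.1 -1.1] q [ -3.  -8. 120.  -0.  68. -97.]
(np.float64(320.97690461019005), np.float64(213.82269247112333))
```

View pics/w1.png

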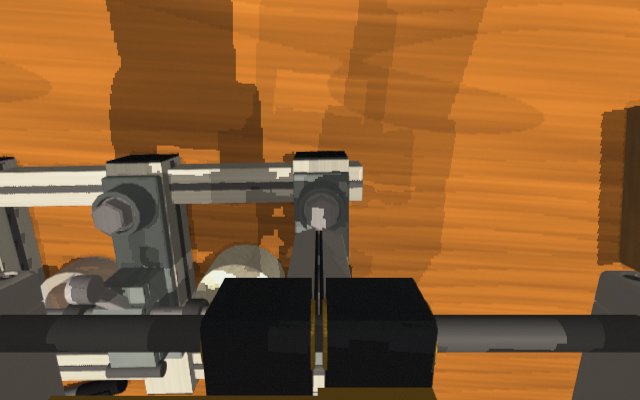

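The wrist picture puts the left bolt head at about (320,213), matching the predicted (321,214). Next I'll go down to just above it.

Emit:
{"name": "jog_arm", "arguments": {"moves": [[[0.001,-0.002,0.025],[0,0,-1],0],[[0,0,0.019],[0,0,0],0],[[0,0,0],[0,0,0],0]]}}

```text
time_s: 2.62
eef_pos: [0.4503, 0.0898, 0.1116]
tool_rot: [179.1, 0.2, 94.7]
contact_force: [-0.1, 0.5, -0.1]
gripper_width: 0.0004
```

```bash
python3 -c "
from h import *
to(S(-.085,.15,.101))"
```

```text
t 2.62 tcp [0.4503 0.0898 0.1116] rot [179.1   0.2  94.7] F [-0.1  0.5 -0.1] w 0.0004 | shift [-0.0003 -0.004   0.0106] turn [ 0.9  0.2 -0.1] q [ -3.  -5. 122.  -0.  62. -97.]
```

Emit:
{"name": "jog_arm", "arguments": {"moves": [[[0,-0.004,0.006],[0.9,0.2,0],0],[[0,0,0.004],[0,0,0],0],[[0,0,0.003],[0,0,0],0]]}}

```text
time_s: 3.0
eef_pos: [0.4483, 0.0898, 0.1011]
tool_rot: [179.8, 0.1, 94.7]
contact_force: [-0.5, 0.1, 3.0]
gripper_width: 0.0005
```

```bash
python3 -c "
from h import *
to(S(-.085,.15,.101))"
```

```text
t 3.0 tcp [0.4483 0.0898 0.1011] rot [1.798e+02 1.000e-01 9.470e+01] F [-0.5  0.1  3. ] w 0.0005 | shift [-0.0005 -0.0018  0.0001] turn [ 0.2  0.1 -0.1] q [ -3.  -4. 122.  -0.  61. -98.]
```

Contact at the expected height, with 3 N. I'll press a little more.

Emit:
{"name": "jog_arm", "arguments": {"moves": [[[0,0,0.004],[0,0,0],0],[[0,0,0.004],[0,0,0],0]]}}

```text
time_s: 3.25
eef_pos: [0.4486, 0.0898, 0.0942]
tool_rot: [179.8, 0.1, 94.7]
contact_force: [-8.8, 0.3, 24.5]
gripper_width: 0.0004
```

```bash
python3 -c "
from h import *
to(S(-.085,.15,.101))"
```

```text
t 3.25 tcp [0.4486 0.0898 0.0942] rot [1.798e+02 1.000e-01 9.470e+01] F [-8.8  0.3 24.5] w 0.0004 | shift [-0.0005 -0.0021 -0.0068] turn [ 0.2  0.1 -0.1] q [ -3.  -3. 122.  -0.  61. -98.]
```

The tip went down about 7 mm before it met firm resistance, so the left bolt is the loose one. I still have to tap the other two: up first, then over to the middle.

Emit:
{"name": "jog_arm", "arguments": {"moves": [[[0,0,-0.02],[0,0,0],0],[[0,-0.002,-0.035],[0,0,0],0],[[-0.05,0,-0.01],[0,0,0],0],[[-0.05,0,0],[0,0,0],0],[[-0.05,0,0],[0,0,0],0],[[0,0,0],[0,0,0],0]]}}

```text
time_s: 4.0
eef_pos: [0.4603, -0.0639, 0.161]
tool_rot: [179.6, 0.2, 94.8]
contact_force: [-0.3, 0.2, 0.1]
gripper_width: 0.0008
```

```bash
python3 - <<'E'
from h import *
to(S(-.085,0,.101))
im=get_image("wrist"); cv2.imwrite("pics/w2.png",im["frame"][:,:,::-1]); print(proj(im,S(-.085,0,.084)))
im=get_image("top"); W=cloud(im)
for k in(.15,-.15):
    u,v=proj(im,S(-.085,k,.084)); u=int(round(u));v=int(round(v)); print(k,np.nanmedian(W[v-1:v+2,u-1:u+2,2]))
E
```

```text
t 4.0 tcp [ 0.4603 -0.0639  0.161 ] rot [179.6   0.2  94.8] F [-0.3  0.2  0.1] w 0.0008 | shift [ 0.0039 -0.0013  0.06  ] turn [0.4 0.2 0. ] q [ -22.   -8.  119.    0.   69. -117.]
(np.float64(324.10932852579526), np.float64(210.82446135624411))
0.15 0.0774532043711933
-0.15 0.0813898411543561
```

View pics/w2.png

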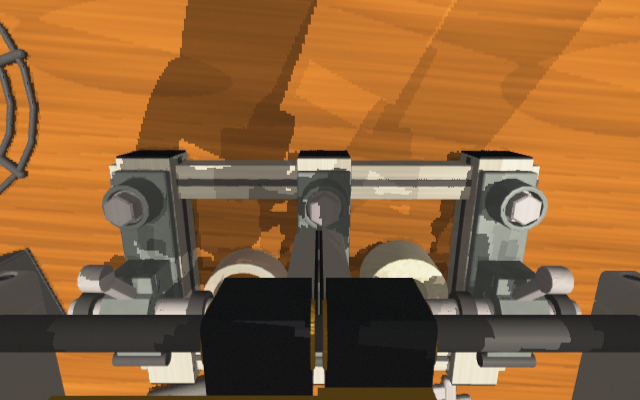

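The middle bolt appears at about (322,208), close to the prediction. The left bolt head at about (525,207) sits lower, with its depth reading down from 84 to 77 mm. Going down on the middle bolt.

Emit:
{"name": "jog_arm", "arguments": {"moves": [[[0.003,-0.001,0.025],[0.4,0.2,0],0],[[0,-0.001,0.023],[0,0,0],0],[[0,-0.001,0.006],[0.4,0,0],0],[[0,0,0.003],[0,0,0],0]]}}

```text
time_s: 4.6
eef_pos: [0.4567, -0.0537, 0.1022]
tool_rot: [-179.6, -0.1, 95.4]
contact_force: [-0.3, -0.8, 0.9]
gripper_width: 0.0004
```

```bash
python3 -c "
from h import *
to(S(-.085,0,.101))"
```

```text
t 4.6 tcp [ 0.4567 -0.0537  0.1022] rot [-1.796e+02 -1.000e-01  9.540e+01] F [-0.3 -0.8  0.9] w 0.0004 | shift [-0.0068  0.0017  0.0012] turn [-0.4 -0.1  0.6] q [ -21.   -3.  121.   -0.   62. -116.]
```

Emit:
{"name": "jog_arm", "arguments": {"moves": [[[-0.006,0.001,-0.003],[0,0,0.5],0],[[0,0,0.003],[0,0,0],0],[[0,0,0.003],[0,0,0],0]]}}

```text
time_s: 4.97
eef_pos: [0.4598, -0.06, 0.101]
tool_rot: [-179.8, -0.0, 94.9]
contact_force: [-1.6, 1.1, 2.3]
gripper_width: 0.0003
```

```bash
python3 -c "
from h import *
to(S(-.085,0,.101))"
```

```text
t 4.97 tcp [ 0.4598 -0.06    0.101 ] rot [-179.8   -0.    94.9] F [-1.6  1.1  2.3] w 0.0003 | shift [-0.0003 -0.0007  0.    ] turn [-0.2 -0.   0.1] q [ -21.   -2.  121.   -0.   62. -116.]
```

Emit:
{"name": "jog_arm", "arguments": {"moves": [[[0,0,0.004],[0,0,0],0],[[0,0,0.003],[0,0,0],0]]}}

```text
time_s: 5.22
eef_pos: [0.4601, -0.0601, 0.1007]
tool_rot: [-179.5, -0.1, 95.0]
contact_force: [-13.6, 3.8, 25.1]
gripper_width: 0.0003
```

```bash
python3 -c "
from h import *
to(S(-.085,0,.101))"
```

```text
t 5.22 tcp [ 0.4601 -0.0601  0.1007] rot [-1.795e+02 -1.000e-01  9.500e+01] F [-13.6   3.8  25.1] w 0.0003 | shift [-0.0001 -0.0011 -0.0003] turn [-0.5 -0.1  0.2] q [ -21.   -2.  121.   -0.   62. -116.]
```

The middle bolt stays rigid at 25 N. On to the right one.

Emit:
{"name": "jog_arm", "arguments": {"moves": [[[0,0,-0.02],[0,0,0],0],[[0,0,-0.035],[0,0,0],0],[[-0.05,0,-0.005],[0,0,0],0],[[-0.05,0,0],[0,0,0],0],[[-0.05,0,0],[0,0,0],0],[[0,0,0],[0,0,0],0]]}}

```text
time_s: 5.98
eef_pos: [0.4752, -0.2144, 0.1644]
tool_rot: [-179.7, 0.0, 95.0]
contact_force: [-0.2, 0.0, -0.1]
gripper_width: 0.0005
```

```bash
python3 -c "
from h import *
to(S(-.085,-.15,.101))"
```

```text
t 5.97 tcp [ 0.4752 -0.2144  0.1644] rot [-179.7    0.    95. ] F [-0.2  0.  -0.1] w 0.0005 | shift [ 0.0049 -0.0028  0.0634] turn [-0.3  0.   0.2] q [ -37.    0.  111.   -0.   69. -132.]
```

Emit:
{"name": "jog_arm", "arguments": {"moves": [[[0.004,-0.002,0.025],[0,0,0],0],[[0,0,0.025],[0,0,0],0],[[0,0,0],[0,0,0],0]]}}

```text
time_s: 6.35
eef_pos: [0.4724, -0.2087, 0.1133]
tool_rot: [-179.7, -0.0, 95.0]
contact_force: [-0.1, 1.2, -0.2]
gripper_width: 0.0007
```

```bash
python3 -c "
from h import *
to(S(-.085,-.15,.101))"
```

```text
t 6.35 tcp [ 0.4724 -0.2087  0.1133] rot [-179.7   -0.    95. ] F [-0.1  1.2 -0.2] w 0.0007 | shift [-0.0011 -0.0008  0.0123] turn [-0.3 -0.   0.2] q [ -36.    4.  113.   -0.   63. -131.]
```

Emit:
{"name": "jog_arm", "arguments": {"moves": [[[-0.001,0,0.006],[0,0,0],0],[[0,0,0.004],[0,0,0],0],[[0,0,0.004],[0,0,0],0],[[0,0,0.004],[0,0,0],0]]}}

```text
time_s: 6.85
eef_pos: [0.4742, -0.2096, 0.1005]
tool_rot: [-179.8, 0.1, 95.1]
contact_force: [-14.8, 9.2, 38.3]
gripper_width: 0.0004
```

```bash
python3 -c "
from h import *
to(S(-.085,-.15,.101))"
```

```text
t 6.85 tcp [ 0.4742 -0.2096  0.1005] rot [-1.798e+02  1.000e-01  9.510e+01] F [-14.8   9.2  38.3] w 0.0004 | shift [ 0.0001 -0.0026 -0.0005] turn [-0.2  0.1  0.3] q [ -36.    5.  113.   -0.   62. -131.]
```

The right bolt is rigid too, so the left is loose. Now I'll rise and travel to a point above the left lever, opening the fingers partly.

Emit:
{"name": "jog_arm", "arguments": {"moves": [[[0,0,-0.03],[0,0,0],0],[[0,0,-0.05],[0,0,0],0],[[0.05,0.005,-0.02],[0,0,0],0.5],[[0.055,0.006,0],[0,0,0],0.5],[[0.055,0.006,0],[0,0,0],0.5],[[0.055,0.006,0],[0,0,0],0.5],[[0.055,0.006,0],[0,0,0],0.5],[[0,0,0],[0,0,0],0.5]]}}

```text
time_s: 7.85
eef_pos: [0.4822, 0.0687, 0.2081]
tool_rot: [179.6, 0.2, 95.0]
contact_force: [-0.4, -0.7, 0.3]
gripper_width: 0.0468
```

```bash
python3 - <<'E'
from h import *
to(S(-.05,.15,.116))
im=get_image("top"); W=cloud(im)
for k in (.15,0,-.15):
    u,v=proj(im,S(-.05,k,.118)); print(k,u,v)
E
```

```text
t 7.85 tcp [0.4822 0.0687 0.2081] rot [179.6   0.2  95. ] F [-0.4 -0.7  0.3] w 0.0468 | shift [0.0238 0.0006 0.092 ] turn [0.4 0.2 0.2] q [  -5.   -8.  114.   -0.   74. -100.]
0.15 297.26389153215314 230.45124621355887
0 348.71092128018125 224.75881277772982
-0.15 400.1744391310931 219.0645549911344
```

Emit:
{"name": "jog_arm", "arguments": {"moves": [[[0.022,0.001,0.02],[0.4,0.2,0],0.5],[[0,0,0.025],[0,0,0],0.5],[[0,0,0],[0,0,0],0.5]]}}

```text
time_s: 8.28
eef_pos: [0.483, 0.0865, 0.163]
tool_rot: [179.9, 0.1, 94.6]
contact_force: [0.5, -0.1, -0.4]
gripper_width: 0.0472
```

```bash
python3 - <<'E'
from h import *
to(S(-.05,.15,.116))
im=get_image("wrist"); cv2.imwrite("pics/w3.png",im["frame"][:,:,::-1]); print(proj(im,S(-.05,.15,.118)))
im=get_image("side"); u,v=map(int,proj(im,S(-.05,.15,.118))); cv2.imwrite("pics/s3.png",cv2.resize(im["frame"][v-70:v+70,u-80:u+80,::-1],None,fx=4,fy=4))
E
```

```text
t 8.28 tcp [0.483  0.0865 0.163 ] rot [1.799e+02 1.000e-01 9.460e+01] F [ 0.5 -0.1 -0.4] w 0.0472 | shift [ 0.0059 -0.0013  0.047 ] turn [ 0.1  0.1 -0.2] q [ -3.  -4. 115.  -0.  69. -98.]
(np.float64(327.98105431108536), np.float64(226.02904713322903))
```

View pics/w3.png

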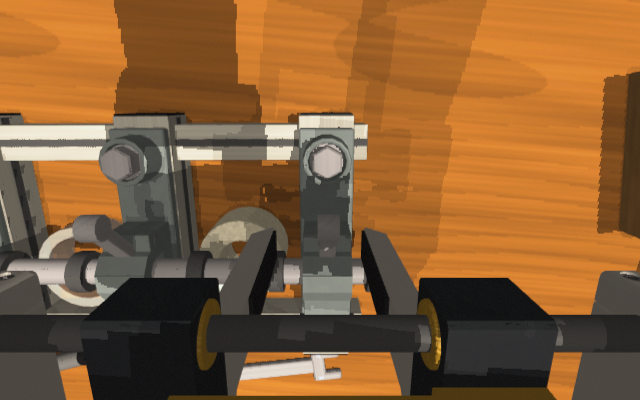

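View pics/s3.png

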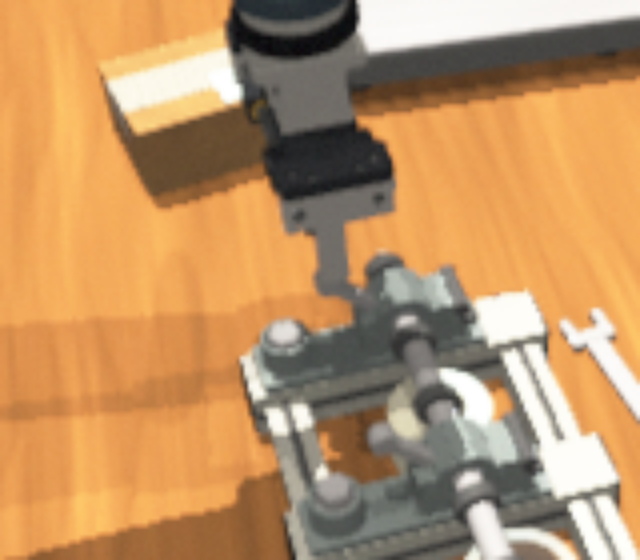

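The lever disc shows at about (328,230) between the open fingers, as predicted. Going down around it, then gripping.

Emit:
{"name": "jog_arm", "arguments": {"moves": [[[0.005,-0.001,0.02],[0,0,0],0.5],[[0,0,0.024],[0,0,0],0.5],[[0,0,0],[0,0,0],0.5]]}}

```text
time_s: 8.75
eef_pos: [0.4872, 0.0892, 0.1252]
tool_rot: [179.1, 0.2, 94.4]
contact_force: [-0.2, -0.2, 0.4]
gripper_width: 0.0473
```

```bash
python3 -c "
from h import *
to(S(-.05,.15,.116))"
```

```text
t 8.75 tcp [0.4872 0.0892 0.1252] rot [179.1   0.2  94.4] F [-0.2 -0.2  0.4] w 0.0473 | shift [ 0.0034 -0.0057  0.0091] turn [ 0.9  0.2 -0.4] q [ -3.  -1. 116.  -0.  64. -97.]
```

Emit:
{"name": "jog_arm", "arguments": {"moves": [[[0.002,-0.005,0.007],[0.9,0.2,-0.3],0.5],[[0,-0.001,0.002],[0,0,0],0.5],[[0,0,0],[0,0,0],0.3]], "force": 20}}

```text
time_s: 9.12
eef_pos: [0.4832, 0.0901, 0.1191]
tool_rot: [179.8, 0.1, 94.7]
contact_force: [-0.4, 0.4, -1.6]
gripper_width: 0.0402
```

```bash
python3 -c "
from h import *
to(S(-.05,.15,.116))"
```

```text
t 9.12 tcp [0.4832 0.0901 0.1191] rot [1.798e+02 1.000e-01 9.470e+01] F [-0.4  0.4 -1.6] w 0.0402 | shift [ 0.0021 -0.0016  0.0031] turn [ 0.2  0.1 -0.1] q [ -3.  -0. 117.  -0.  63. -97.]
```

Emit:
{"name": "jog_arm", "arguments": {"moves": [[[0.001,-0.001,0.002],[0,0,0],0.0],[[0,0,0],[0,0,0],0.0],[[0,0,0],[0,0,0],0.0]], "force": 20}}

```text
time_s: 9.5
eef_pos: [0.4824, 0.0923, 0.1177]
tool_rot: [179.7, -0.1, 94.6]
contact_force: [-0.1, 4.1, -0.6]
gripper_width: 0.0137
```

```bash
python3 -c "
from h import *
to(S(-.05,.15,.116))"
```

```text
t 9.5 tcp [0.4824 0.0923 0.1177] rot [ 1.797e+02 -1.000e-01  9.460e+01] F [-0.1  4.1 -0.6] w 0.0137 | shift [-0.0001 -0.001   0.0017] turn [ 0.3 -0.1 -0.2] q [ -3.  -0. 117.   0.  63. -97.]
```

The fingers closed to 13.7 mm on the 14 mm disc. I'll lift along the hinge arc: tool y is stand +x, and tool −z is up.

Emit:
{"name": "jog_arm", "arguments": {"moves": [[[0,0.003,-0.008],[0,0,0],0],[[0,0.004,-0.008],[0,0,0],0],[[0,0.005,-0.007],[0,0,0],0],[[0,0.005,-0.007],[0,0,0],0]]}}

```text
time_s: 10.0
eef_pos: [0.499, 0.0937, 0.1476]
tool_rot: [179.8, -0.1, 94.6]
contact_force: [3.9, 1.3, -7.7]
gripper_width: 0.0137
```

```bash
cat >> h.py <<'E'
def arc():
    s=read_state(); g=s["eef_pos"]-np.array([0,0,-.002]); q=g[:2]-O; X=q@ex-.042; Y=q@ey; Z=g[2]-.082
    th=158.6-np.degrees(np.arctan2(Z,X)); print("radius",round(np.hypot(X,Z),4),"angle est",th.round(1),"Y",Y.round(4))
    for d in (5,10,20):
        a=np.radians(158.6-th-d); print(d,"tool y,z to arc:",round(.0988*np.cos(a)-X,4),round(-(.0988*np.sin(a)-Z),4))
E
python3 -c "
from h import *
to(S(-.05,.15,.116)); arc()"
```

```text
t 10.0 tcp [0.499  0.0937 0.1476] rot [ 1.798e+02 -1.000e-01  9.460e+01] F [ 3.9  1.3 -7.7] w 0.0137 | shift [-0.0003 -0.0177  0.0316] turn [ 0.2 -0.1 -0.2] q [ -2.  -1. 113.   0.  67. -97.]
radius 0.1005 angle est 20.9 Y 0.1502
5 tool y,z to arc: 0.0073 -0.005
10 tool y,z to arc: 0.0139 -0.0105
20 tool y,z to arc: 0.0284 -0.0199
```

Emit:
{"name": "jog_arm", "arguments": {"moves": [[[0,0.007,-0.006],[0,0,0],0],[[0,0.007,-0.005],[0,0,0],0],[[0,0.007,-0.005],[0,0,0],0],[[0,0.008,-0.004],[0,0,0],0]]}}

```text
time_s: 10.5
eef_pos: [0.5275, 0.0961, 0.169]
tool_rot: [-179.7, -0.1, 94.7]
contact_force: [-3.4, 1.3, 0.4]
gripper_width: 0.0142
```

```bash
python3 -c "
from h import *
to(S(-.05,.15,.116)); arc()"
```

```text
t 10.5 tcp [0.5275 0.0961 0.169 ] rot [-1.797e+02 -1.000e-01  9.470e+01] F [-3.4  1.3  0.4] w 0.0142 | shift [-0.0004 -0.046   0.0532] turn [-0.3 -0.1 -0.1] q [ -2.   2. 108.   0.  70. -97.]
radius 0.1001 angle est 41.4 Y 0.1501
5 tool y,z to arc: 0.0084 -0.0025
10 tool y,z to arc: 0.0165 -0.0054
20 tool y,z to arc: 0.0334 -0.009
```

Emit:
{"name": "jog_arm", "arguments": {"moves": [[[0,0.008,-0.003],[0,0,0],0],[[0,0.008,-0.003],[0,0,0],0],[[0,0.008,-0.002],[0,0,0],0],[[0,0.004,0],[0,0,0],0],[[0,0,0],[0,0,0],0]]}}

```text
time_s: 11.12
eef_pos: [0.5591, 0.0987, 0.1793]
tool_rot: [-179.9, -0.1, 94.7]
contact_force: [-2.3, 0.5, -0.4]
gripper_width: 0.0138
```

```bash
python3 - <<'E'
from h import *
to(S(-.05,.15,.116)); arc()
im=get_image("side"); u,v=map(int,proj(im,S(-.02,.12,.118))); cv2.imwrite("pics/s4.png",cv2.resize(im["frame"][v-70:v+70,u-80:u+80,::-1],None,fx=4,fy=4))
im=get_image("top"); cv2.imwrite("pics/t4.png",im["frame"][:,:,::-1])
im=get_image("wrist"); cv2.imwrite("pics/w4.png",im["frame"][:,:,::-1])
E
```

```text
t 11.12 tcp [0.5591 0.0987 0.1793] rot [-1.799e+02 -1.000e-01  9.470e+01] F [-2.3  0.5 -0.4] w 0.0138 | shift [-0.0004 -0.0778  0.0635] turn [-0.1 -0.1 -0.1] q [ -1.   6. 103.   0.  71. -96.]
radius 0.1003 angle est 60.5 Y 0.1501
5 tool y,z to arc: 0.0088 0.0007
10 tool y,z to arc: 0.0174 0.0006
20 tool y,z to arc: 0.0345 0.0027
```

View pics/s4.png

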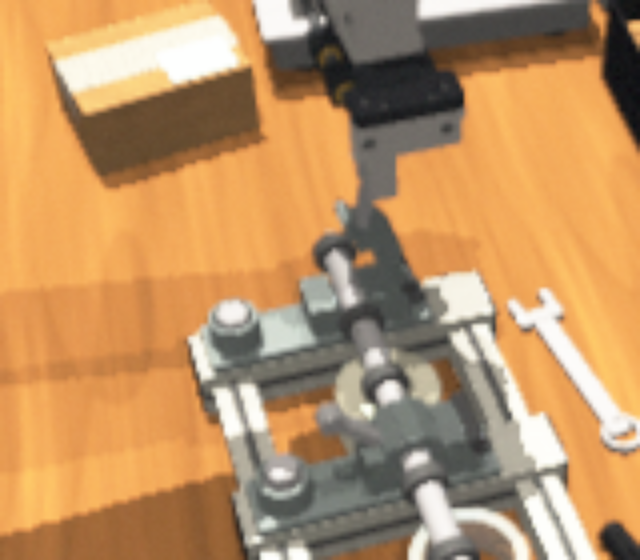

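View pics/w4.png

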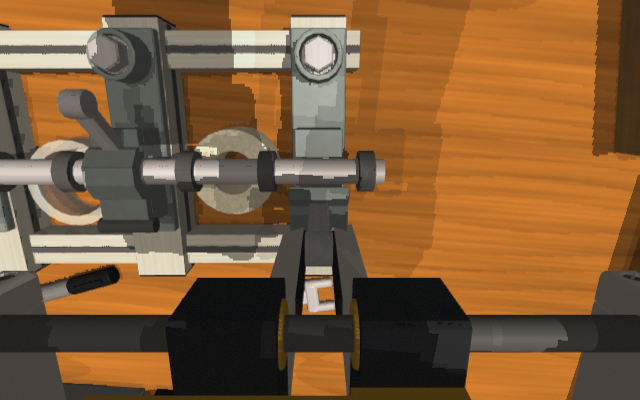

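View pics/t4.png

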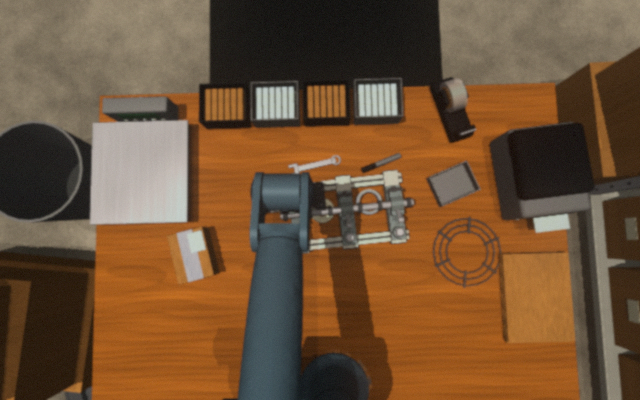

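The cap is up about 60° with the shaft seat bare (wrist view around (320,170)). The disc is gripped, the middle cap is shut, and the bystanders look unmoved. I'll hold briefly and recheck.

Emit:
{"name": "jog_arm", "arguments": {"moves": [[[0,0,0],[0,0,0],0],[[0,0,0],[0,0,0],0],[[0,0,0],[0,0,0],0],[[0,0,0],[0,0,0],0]]}}

```text
time_s: 11.78
eef_pos: [0.5586, 0.0987, 0.1793]
tool_rot: [-179.9, -0.1, 94.7]
contact_force: [-2.1, 0.9, 1.6]
gripper_width: 0.0135
```

```bash
python3 - <<'E'
from h import *
to(S(-.05,.15,.116)); arc()
a=cv2.imread("pics/top0.png").astype(int); b=get_image("top"); B=b["frame"][:,:,::-1].astype(int)
d=abs(a-B).max(2)
for n,(x0,x1,y0,y1) in dict(carton=(165,220,222,285),spanner=(286,345,152,172),marker=(360,405,150,172),tray=(425,482,160,208),wreath=(430,502,214,288),tape=(356,384,186,216)).items():
    print(n,np.median(d[y0:y1,x0:x1]),(d[y0:y1,x0:x1]>50).mean().round(3))
W=cloud(b)
for k in (0,-.15):
    u,v=proj(b,S(-.05,k,.127)); u,v=int(round(u)),int(round(v)); print("lever",k,np.nanmax(W[v-2:v+3,u-2:u+3,2]).round(3))
E
```

```text
t 11.78 tcp [0.5586 0.0987 0.1793] rot [-1.799e+02 -1.000e-01  9.470e+01] F [-2.1  0.9  1.6] w 0.0135 | shift [-0.0004 -0.0774  0.0633] turn [-0.1 -0.1 -0.1] q [ -1.   6. 104.   0.  71. -96.]
radius 0.1003 angle est 60.3 Y 0.1501
5 tool y,z to arc: 0.0088 0.0006
10 tool y,z to arc: 0.0174 0.0005
20 tool y,z to arc: 0.0345 0.0025
carton 6.0 0.069
spanner 5.0 0.0
marker 5.0 0.0
tray 5.0 0.0
wreath 5.0 0.0
tape 5.0 0.006
lever 0 0.131
lever -0.15 0.13
```

```bash
python3 -c "
from cell import *
print(hand_in())"
```

```text
the job is handed in; nothing more can be done
None
```

I tapped the three bolts left, middle, right; the left one is loose. I then lifted the left cap by its thumb lever and handed in at about 12 s while still gripping it. `hand_in` reports no verdict, so the result isn't confirmed.

- **Bolts:** The left bolt sank 6–7 mm (fingertip travel; the depth image agrees). The middle and right bolts stayed rigid at about 25 N and 38 N.
- **Left cap:** The cap is up about 60°, judged from the fingertip position. The fingers stayed closed to 13.5 mm on the 14 mm disc at a 20 N grip setting. The side and wrist pictures show the shaft seat bare.
- **Other caps:** The other two levers read 130–131 mm high, against about 127 mm when shut. A few millimetres is within the depth noise, so I take both caps as shut.
- **Bystanders:** The spanner, marker, clip tray, wreath frame and tape roll match the first picture. About 7% of the carton's pixels changed; I put that down to the arm's moved shadow and did not measure it. I checked the label roll only by eye, since the arm hides part of it from above.

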